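# Lock the lid of a food carrier for transport

## Task

Get the round steel food carrier ready to be wheeled away: set its loose lid squarely on the pot without dropping it, swing the locking bar across over the lid until its end is fully home in the forked bracket, then take the retaining pin from its stowage tab and put it down through the fork and the bar until its collar rests on the fork. Leave the plates, the flask and the bowls where they stand.

Things in the scene. Friction and masses are not known exactly. Their poses are not given: they have to be found in the camera images.
- carrier: Round steel pot, 136 mm across, 95 mm high to its rim, inside 120 mm across, holding boiled eggs; it does not shift. Origin under its centre on the table, z up. In its frame (mm): bar pivot post at (0, 96); across from it at (0, -96) a forked bracket; the pin's stowage tab at (-98, 0).
- rim (a point): Centre of the pot's mouth at the height of its rim, 95 mm above the table.
- clevis_hole (a point): Centre of the hole in the fork's upper jaw, on its top face, 152 mm above the table. The fork is two flat 36 x 36 mm steel jaws, at 130 to 136 and 146 to 152 mm height, each with a vertical 18 mm hole; it is open towards the carrier's +x and the pot; its web on the -x side stops the bar.
- stow_tab (a point): Centre of the 18 mm hole in the pin's stowage tab, on the tab's top face, 52 mm above the table; the tab is 34 x 34 mm, 8 mm thick.
- lock_bar (a joint): Hinge of the locking bar about the vertical pivot post, rad: 0 = fully home in the fork, across the pot, holes in line; grows as it swings out counter-clockwise seen from above (to the carrier's +x side), at most 2.0; it stays where it is left. Flat steel strip 22 mm wide, 8 mm thick, underside 137 mm above the table (4 mm over the knob of a seated lid).
- bar_handle (a point): Middle of the upright black handle of the bar, a cylinder 22 mm across reaching from 151 to 183 mm above the table, 110 mm from the pivot axis; this point is 167 mm above the table.
- bar_hole (a point): Centre of the 18 mm hole near the bar's free end, 192 mm from the pivot axis, on the bar's top face; the end is a square of 34 mm.
- lid: Loose round lid, 136 mm across, 50 mm high, 0.3 kg. Origin at the centre of its underside, z up. From there: black rubber plug 110 mm across (100 at the bottom) to 12 mm, steel disc 136 mm across to 20 mm, a thin stem, black knob 34 mm across from 32 to 50 mm. Seated, the plug is in the pot and the disc on the rim: origin 12 mm below the rim.
- pin: Retaining pin, 87 mm long, 0.1 kg: steel shank 14 mm across and 46 mm long with tapered tip, collar 28 mm across and 5 mm thick, black round grip 26 mm across from 57 to 87 mm above the tip. Origin at the tip, z towards the grip. At the start it stands upright in the stowage tab, its collar on the tab.
- pin_collar (a point): Centre of the underside of the pin's collar, 46 mm above the tip.
- plates: Stack of cream plates, 203 mm across, 68 mm high; origin under its centre. A bystander.
- flask: Beige vacuum flask with black cap, 226 mm high; origin under its centre. A bystander.
- bowl_stack: Stack of green bowls, 131 mm across, 98 mm high; origin under its centre. A bystander.
There are look-alikes about, which are no part of the job. Leave any brown or turquoise look-alike of the lid alone.

How it is judged:
By the outcome, as a careful person would: the job done as asked, in the order asked, and still so for the second after the job is handed in, with the robot touching nothing.
It also fails if it takes over 64 s, if anything falls off the work surface, if the arm or the gripper's body presses on something with over 40 N, if the wrist force passes 120 N, or if a joint passes its speed limit or range.

## Robot

A 6-joint arm with a two-finger parallel gripper is mounted at the origin on a cart in front of the work surface, level with it; the furniture and walls round the work are solid. World frame = base frame: x ahead of the robot, y to its left, z up, the work surface at z = 0. Lengths are in m, angles in rad, forces in N, time in s.
With the tool pointing down it reaches from about 0.325 to 0.775 m from the base axis. Payload 5.5 kg.
Tool frame: the origin (TCP) lies between the finger pads; the fingertips stand 8 mm ahead of it and the grasp point (between the pads) lies 11 mm behind it (tcp_to_tips is the distance from the TCP to the fingertips, in m); z points along the fingers, y is the line along which they close (so a half turn about z gives the same grasp; the last joint's range is limited). The gripper opens to 88 mm and grips with 3 to 60 N. Pads are 20 mm wide; open, the fingers measure 115 mm over their backs; the gripper's body (75 mm by 178 mm) begins 61 mm behind the grasp point.
Start: joints at [-1.372, 0.091, 1.231, -0, 1.82, -0.057], TCP at [0.152, -0.58, 0.231] pointing down, gripper open.
Joint ranges: [-2.87, 2.87], [-0.86, 2.18], [0.17, 2.46], [-1.51, 4.65], [0.06, 2.69], [-2.65, 2.65]. Speed limits (rad/s): [2.57, 2.57, 3.01, 3.14, 3.14, 3.14].

## Interface

Orientations are given as a unit quaternion [w, x, y, z].
In Python, from bench import * gives the robot as it stands. Calls block until the motion is done:
- move_to(position, orientation): joint-space move of the TCP to a pose.
- move_l(position, speed=0.15, orientation=None): straight line of the TCP; orientation=None keeps the orientation; speed is the mean speed in m/s.
- movej(angles): joint-space move.
- gripper_open() and close(): open the fingers fully, or close them until they stop; the grip force is fixed at half the most.
- hold(seconds).
- inverse_kinematics(position, orientation): joint angles nearest the present ones, or None.
- state(): the state.
- get_image(name): name is "scene" or "top" or "wrist"; returns a dict with "frame" (384x512x3 uint8, blue, green, red), "depth" (384x512 float32, m along the optical axis (not along the pixel's ray), 0 where there is no reading), "camera_matrix" (3x3 intrinsics, pixels), "view" (4x4, takes a point from world to camera coordinates). Camera axes: x right, y up, looking along -z (the intrinsics and any distortion apply to the point x, -y, -z); pixel columns grow to the right and rows downward; lengths in m; the calibration is good to about 2 mm. A picture is of the moment at which its call begins.
A pose or a line that the arm cannot do raises IKError and nothing moves.
- job_done(): hands the job in; it is judged then, once.
The state is a dict: "time": time; "joint_pos": joint angles; "dq": joint speeds; "joint_torque": joint torques, N m; "ee_pos": TCP position; "ee_rot": TCP orientation; "ft_force": force on the tool from outside, world axes, zero at the start; "moment": the same for the moment, N m; "finger_gap": finger opening in m; "finger_force": force on a finger pad.
Only numpy, scipy, OpenCV 4.12 (cv2) and the standard library are available. Lean on these libraries where they do the work, as an engineer would, in place of code of your own. Each camera call takes 0.05 s, during which the arm holds its last target. There are 200 camera calls.

## Working session

There is one attempt and no reset: what is moved stays moved. The work goes in short steps, each a Python script; the robot and the scene stay as the last script left them, time stands still between calls to the robot, and variables do not carry over. Pictures are saved under pics/ and viewed, at most 10 in all, crops included, and the job is handed in when it is done.

```bash
ls; mkdir -p pics; python3 - <<'E'
from bench import *
import cv2,numpy as np,pickle
d={n:get_image(n) for n in("scene","top","wrist")}
pickle.dump(d,open('i0.pkl','wb'))
for n in d:
    cv2.imwrite(f'pics/{n}0.png',d[n]['frame']); print(n,d[n]['camera_matrix'].round(1).tolist(),d[n]['view'].round(3).tolist(), (d[n]['depth']>0).mean(), [k for k in d[n]])
print(state())
E
```

```text
pics
scene [[395.8, 0.0, 251.0], [0.0, 395.8, 191.9], [0.0, 0.0, 1.0]] [[-0.749, -0.662, 0.014, 0.426], [0.398, -0.433, 0.808, -0.311], [-0.529, 0.611, 0.588, -1.057], [0.0, 0.0, 0.0, 1.0]] 0.8157450358072916 ['frame', 'depth', 'camera_matrix', 'view']
top [[447.9, 0.0, 263.2], [0.0, 447.9, 181.5], [0.0, 0.0, 1.0]] [[-0.026, -1.0, 0.007, 0.021], [0.988, -0.024, 0.155, -0.558], [-0.154, 0.011, 0.988, -1.495], [0.0, 0.0, 0.0, 1.0]] 0.9958445231119791 ['frame', 'depth', 'camera_matrix', 'view']
wrist [[266.3, 0.0, 255.8], [0.0, 266.3, 193.5], [0.0, 0.0, 1.0]] [[0.253, -0.968, -0.002, -0.599], [0.927, 0.243, -0.286, 0.035], [0.277, 0.071, 0.958, -0.39], [0.0, 0.0, 0.0, 1.0]] 0.9957275390625 ['frame', 'depth', 'camera_matrix', 'view']
{'time': 0.15, 'joint_pos': array([-1.37166871e+00,  9.16524625e-02,  1.23157018e+00, -3.32948421e-05,
        1.81977313e+00, -5.66817910e-02]), 'dq': array([ 0.00037228, -0.00080416, -0.00392257, -0.00083955,  0.00047633,
       -0.0005612 ]), 'joint_torque': array([ 1.83679869e-03, -4.47045386e+01, -4.06907558e+01,  6.98993797e-02,
        2.74941634e-02, -1.05035806e-04]), 'ee_pos': array([ 0.1517764 , -0.58028293,  0.22980871]), 'ee_rot': array([-6.98635127e-04,  9.91831617e-01,  1.27552153e-01, -6.60211243e-05]), 'ft_force': array([-0.03458878,  0.13394023,  0.36204758]), 'moment': array([-0.00531021, -0.04038383,  0.01410792]), 'finger_force': 0.0, 'finger_gap': 0.08780317011212055}
```

View pics/top0.png

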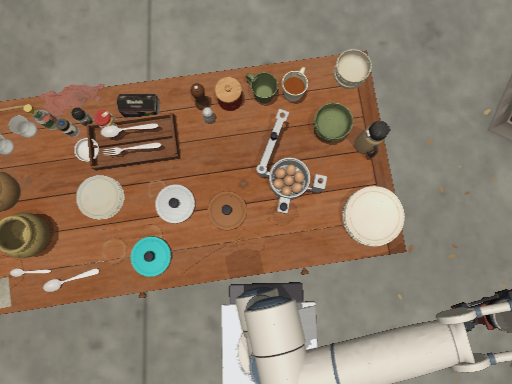

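View pics/scene0.png

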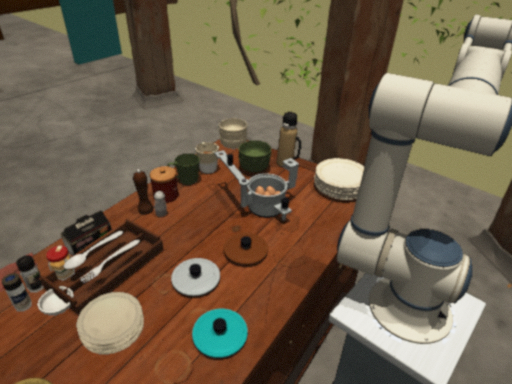

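Top view: the pot is at (290,177), the bar pivot at (263,169), the bar end at (282,115), the handle at (273,136), the fork at (320,182), and the pin in its tab at (284,205). Candidates for the lid are white/steel at (174,203), brown at (227,210) and turquoise at (150,256). The plate stacks at (100,197) and (373,215) have no knob. By the description I choose the steel one at (174,203), which I'll check in a close crop.

```bash
cat >h.py <<'E'
from bench import *
import cv2,numpy as np
from scipy.spatial.transform import Rotation as R
def ray(im,u,v):
    K=im['camera_matrix'];V=np.array(im['view'])
    d=np.array([(u-K[0,2])/K[0,0],-(v-K[1,2])/K[1,1],-1.0])
    return -V[:3,:3].T@V[:3,3], V[:3,:3].T@d
def onplane(im,u,v,z):
    o,d=ray(im,u,v); return o+d*(z-o[2])/d[2]
def cloud(im):
    v,u=np.mgrid[:384,:512]; K=im['camera_matrix'];V=np.array(im['view']);D=im['depth']
    P=np.stack([(u-K[0,2])/K[0,0]*D,-(v-K[1,2])/K[1,1]*D,-D],-1)
    return (P-V[:3,3])@V[:3,:3]
def tri(obs):  # obs: list of (im,u,v): least-squares ray crossing + max miss
    A=np.zeros((3,3));b=np.zeros(3);L=[]
    for im,u,v in obs:
        o,d=ray(im,u,v);d/=np.linalg.norm(d);M=np.eye(3)-np.outer(d,d);A+=M;b+=M@o;L.append((o,M))
    p=np.linalg.solve(A,b);return p,max(np.linalg.norm(M@(p-o)) for o,M in L)
def proj(im,p):
    V=np.array(im['view']);c=V[:3,:3]@p+V[:3,3];K=im['camera_matrix']
    return np.array([K[0,2]+K[0,0]*c[0]/-c[2],K[1,2]-K[1,1]*c[1]/-c[2]])
def down(yaw): # tool down, closing line (tool y) at angle yaw in world xy
    y=np.array([np.cos(yaw),np.sin(yaw),0]);z=np.array([0,0,-1.]);x=np.cross(y,z)
    return R.from_matrix(np.stack([x,y,z],1)).as_quat(scalar_first=True)
E
python3 - <<'E'
from h import *
import pickle
d=pickle.load(open('i0.pkl','rb'));t=d['top'];C=cloud(t)
for n,u,v in [('lidknob',174,203),('liddisc',165,195),('pot',290,177),('pivot',263,169),('barend',282,115),('handle',273,136),('fork',320,182),('pin',284,205),('flask',378,130),('plates',373,215),('bowl',333,122),('table',240,180)]:
    print(n,C[v,u].round(3))
p=np.array(state()['ee_pos']);q=state()['ee_rot'];w=d['wrist'];V=np.array(w['view'])
Rt=R.from_quat(q,scalar_first=True)
print('cam in tool',Rt.inv().apply(-V[:3,:3].T@V[:3,3]-p).round(3),'look',Rt.inv().apply(-V[2,:3]).round(3), 'up',Rt.inv().apply(V[1,:3]).round(3))
L=C[203,174];F=C[177,290]
for nm,c in (('lid',L),('pot',F)):
  for yaw in np.arange(-np.pi/2,np.pi/2,np.pi/6):
    print(nm,round(yaw,2),[None if (k:=inverse_kinematics([c[0]-.06,c[1],z],down(yaw))) is None else k.round(2).tolist() for z in (.3,)])
c=cv2.resize(np.hstack([t['frame'][170:240,130:250]]),None,fx=5,fy=5,interpolation=cv2.INTER_CUBIC);cv2.imwrite('pics/c1.png',c)
E
```

```text
lidknob [0.492 0.312 0.045]
liddisc [0.523 0.347 0.022]
pot [ 0.569 -0.085  0.06 ]
pivot [0.581 0.008 0.16 ]
barend [ 0.808 -0.068 -0.003]
handle [ 0.681 -0.027  0.185]
fork [ 0.558 -0.194  0.001]
pin [ 0.471 -0.059  0.093]
flask [ 0.683 -0.351  0.221]
plates [ 0.433 -0.36   0.059]
bowl [ 0.765 -0.245  0.038]
table [ 0.573  0.088 -0.001]
cam in tool [ 0.078 -0.    -0.153] look [-0.286 -0.001  0.958] up [0.958 0.    0.286]
lid -1.57 [[0.56, -0.06, 1.26, -0.0, 1.94, 2.13]]
lid -1.05 [[0.56, -0.06, 1.26, -0.0, 1.94, 1.61]]
lid -0.52 [[0.56, -0.06, 1.26, -0.0, 1.94, 1.09]]
lid -0.0 [[0.56, -0.06, 1.26, -0.0, 1.94, 0.56]]
lid 0.52 [[0.56, -0.06, 1.26, -0.0, 1.94, 0.04]]
lid 1.05 [[0.56, -0.06, 1.26, -0.0, 1.94, -0.49]]
pot -1.57 [[-0.23, -0.11, 1.31, -0.0, 1.94, 1.34]]
pot -1.05 [[-0.23, -0.11, 1.31, -0.0, 1.94, 0.82]]
pot -0.52 [[-0.23, -0.11, 1.31, -0.0, 1.94, 0.29]]
pot -0.0 [[-0.23, -0.11, 1.31, -0.0, 1.94, -0.23]]
pot 0.52 [[-0.23, -0.11, 1.31, -0.0, 1.94, -0.75]]
pot 1.05 [[-0.23, -0.11, 1.31, -0.0, 1.94, -1.28]]
```

View pics/c1.png

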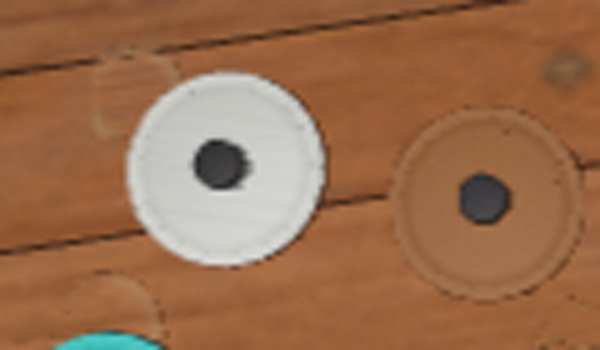

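The crop shows the steel lid at about (219,163) in the crop with a black knob, and the brown one at (484,198). I take the steel lid. Next come two wrist views each of the carrier and the lid.

```bash
python3 - <<'E'
from h import *
import pickle
q=down(-np.pi/2);P={}
for n,p in (('p1',(.56,-.13,.31)),('p2',(.56,-.04,.31)),('l1',(.47,.27,.25)),('l2',(.47,.35,.25))):
    move_to(p,q) if n in('p1','l1') else move_l(p,.2,q)
    hold(.15);P[n]=get_image(n='wrist') if 0 else get_image('wrist');cv2.imwrite(f'pics/{n}.png',P[n]['frame']);print(n,state()['time'])
pickle.dump(P,open('i1.pkl','wb'))
cv2.imwrite('pics/pp.png',np.hstack([cv2.resize(P[k]['frame'],(400,300)) for k in('l1','l2')]))
E
```

```text
p1 2.5417
p2 3.3417
l1 4.7833
l2 5.5333
```

View pics/p1.png

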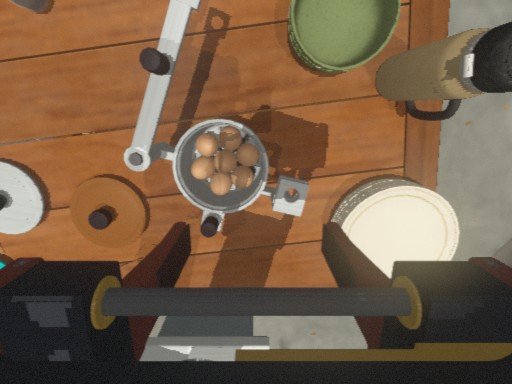

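View pics/pp.png

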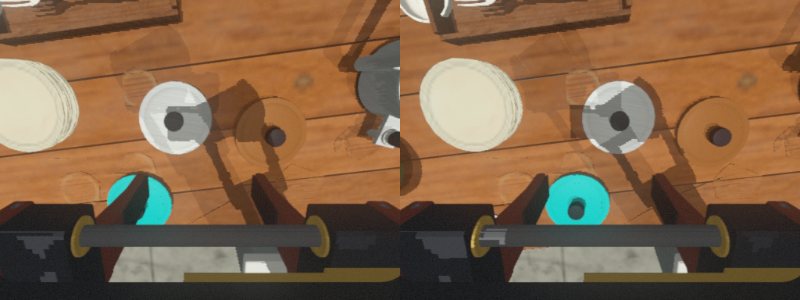

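p1 shows the pot rim at (221,166), the pivot at (138,156), the handle at (152,60), the fork hole at (291,192) and the pin grip at (209,227). In the lid views the knob is at about (223,154) and (282,154) at full size.

```bash
cat >>h.py <<'E'
def blob(im,uv,r=22,thr=75):
    g=im['frame'].max(2);m=(g<thr).astype(np.uint8);k=np.zeros_like(m);cv2.circle(k,tuple(int(x) for x in uv),r,1,-1)
    n,l,s,c=cv2.connectedComponentsWithStats(m*k)
    i=1+np.argmin([np.linalg.norm(c[j]-uv)+ (1e3 if s[j,4]<12 else 0) for j in range(1,n)]) 
    return c[i],s[i,4],l==i
def topface(im,uv,r,zlo,zhi): # centre of the points in a height band: min enclosing circle in xy
    C=cloud(im);k=np.zeros(C.shape[:2],np.uint8);cv2.circle(k,tuple(int(x) for x in uv),r,1,-1)
    P=C[(k>0)&(C[...,2]>zlo)&(C[...,2]<zhi)]
    (x,y),rad=cv2.minEnclosingCircle(P[:,:2].astype(np.float32))
    return np.array([x,y,np.median(P[:,2])]),rad,P[:,:2].mean(0),len(P)
def circ(P):
    A=np.c_[2*P,np.ones(len(P))];s=np.linalg.lstsq(A,(P**2).sum(1),rcond=None)[0];return s[:2],np.sqrt(s[2]+s[0]**2+s[1]**2)
E
python3 - <<'E'
from h import *
import pickle
P=pickle.load(open('i1.pkl','rb'))
def pr(*a): print(*[x.round(4) if hasattr(x,'round') else x for x in a])
for n,k,zl,zh in (('l1',(223,154),.04,.06),('l2',(282,154),.04,.06)):
    pr('knob',topface(P[n],k,25,zl,zh),blob(P[n],k)[:2])
    C=cloud(P[n]);m=(np.linalg.norm(C[...,:2]-[.49,.312],axis=-1)<.09)&(C[...,2]>.012)&(C[...,2]<.028);(x,y),r=cv2.minEnclosingCircle(C[m][:,:2].astype(np.float32));pr(' disc',x,y,r,np.median(C[m][:,2]))
pr('tri knob',tri([(P['l1'],*blob(P['l1'],(223,154))[0]),(P['l2'],*blob(P['l2'],(282,154))[0])]))
for n in('p1','p2'):
    im=P[n];C=cloud(im)
    for nm,g,r,zl,zh in (('pivot',(.581,.008,.15),15,.14,.17),('handle',(.681,-.027,.183),20,.175,.195),('pin',(.471,-.059,.093),20,.085,.10),('forktop',(.55,-.178,.152),30,.146,.158)):
        uv=proj(im,np.array(g)); pr(n,nm,uv,topface(im,uv,r,zl,zh))
    m=(abs(np.linalg.norm(C[...,:2]-[.569,-.085],axis=-1)-.064)<.008)&(C[...,2]>.088)&(C[...,2]<.1)
    pr('rim',*circ(C[m][:,:2]),np.median(C[m][:,2]),m.sum())
f=lambda n,g,r=10,t=110:blob(P[n],proj(P[n],np.array(g)),r,t)
for nm,g in (('handle',(.681,-.027,.167)),('pin',(.471,-.059,.08)),('hole',(.553,-.181,.152))):
    a,b=f('p1',g),f('p2',g);pr(nm,a[0],a[1],b[0],b[1],tri([(P['p1'],*a[0]),(P['p2'],*b[0])]))
E
```

```text
knob (array([0.4951331 , 0.31524691, 0.04874306]), 0.0168097335845232, array([0.49583392, 0.3148424 ]), 496) (array([226.78846154, 149.40384615]), np.int32(52))
 disc 0.49498093128204346 0.3155747056007385 0.06791360676288605 0.0187
knob (array([0.495033  , 0.31559682, 0.04870207]), 0.016959264874458313, array([0.49553875, 0.3158588 ]), 496) (array([280.70960699, 154.60262009]), np.int32(458))
 disc 0.4948002099990845 0.3154691755771637 0.06791587918996811 0.0187
tri knob (array([0.49470554, 0.3118698 , 0.01147508]), np.float64(0.004114411110138648))
p1 pivot [138.8342 163.7018] (array([0.58674681, 0.01276172, 0.14441218]), 0.01637551188468933, array([0.58530843, 0.01090918]), 478)
p1 handle [147.5092  66.6699] (array([ 0.68804437, -0.02895322,  0.1815899 ]), 0.011150810867547989, array([ 0.68749451, -0.02998675]), 463)
p1 pin [208.4048 228.9985] (array([ 0.48038349, -0.06126919,  0.09175152]), 0.024557821452617645, array([ 0.47608215, -0.05945322]), 272)
p1 forktop [294.8221 189.0845] (array([ 0.53926873, -0.17298113,  0.15076992]), 0.027143757790327072, array([ 0.53931851, -0.17268
[... 359 characters left out ...]
ray([ 0.47947425, -0.05951659,  0.0915546 ]), 0.023789871484041214, array([ 0.4735185 , -0.05783741]), 244)
p2 forktop [368.6351 189.0696] (array([ 0.5396874 , -0.17280971,  0.15072084]), 0.02667461521923542, array([ 0.53928625, -0.172151  ]), 878)
rim [ 0.5647 -0.0803] 0.0647 0.0934 1125
handle [153.8407  66.6726] 226 [242.3409  66.8682] 220 (array([ 0.6832168 , -0.027913  ,  0.16823558]), np.float64(6.408183571826918e-05))
pin [209.5803 225.3905] 274 [266.8057 225.4311] 283 (array([ 0.47043325, -0.05826926,  0.0781532 ]), np.float64(1.0392125497497803e-05))
hole [296.3077 193.5385] 13 [367.9412 192.5882] 17 (array([ 0.54258161, -0.18126115,  0.1440273 ]), np.float64(0.0005834290183654153))
```

Measurements agree with the text: the knob is at z 0.049 (text 0.050), the disc radius is 68 mm, the rim is at z 0.0935 and radius 65, the handle is 110 mm from the pivot, and the fork top is at 0.151. The pivot and pin both give a carrier yaw of about -0.226. Next is the lid.

```bash
python3 - <<'E'
from h import *
q=down(-np.pi/2);L=np.array([.495,.3155]);M=np.array([.5647,-.0806])
move_l([*L,.12],.25,q); move_l([*L,.034],.1)
close(); s=state();print(s['finger_gap'],s['finger_force'],s['ft_force'])
move_l([*L,.24],.2);s=state();print(s['finger_gap'],s['ft_force'],s['time'])
move_l([*M,.24],.3,q);hold(.2)
im=get_image('scene');cv2.imwrite('pics/s1.png',im['frame'][100:300,150:350])
move_l([*M,.15],.12)
z=.15
while z>.112 and abs(state()['ft_force'][2]-s['ft_force'][2])<5:
    z-=.003; move_l([*M,z],.05); print(round(z,3),state()['ft_force'].round(1))
print(state()['ee_pos'],state()['time'])
E
```

```text
0.03313716845870241 30.000008046627045 [-0.4347136  -0.24361619 -0.04639379]
0.03357669022135893 [ 0.22773492 -0.30165579 -4.42786145] 9.3083
0.147 [-0.2 -0.1 -4.1]
0.144 [-0.3  0.6 -3.5]
0.141 [-0.2  0.5 -4.4]
0.138 [-0.5 -0.4 -3.5]
0.135 [ 0.6  0.  -3.5]
0.132 [ 0.3 -0.8 -2.9]
0.129 [-0.3  0.2 -3.6]
0.126 [ 0.4  0.7 -3.4]
0.123 [-0.4 -0.6 -3.4]
0.12 [ 1.2  0.3 -3.3]
0.117 [ 0.1  0.2 -2.8]
0.114 [-4.3  1.3  9.1]
[ 0.56503954 -0.08065334  0.11715323] 14.95
```

```bash
python3 - <<'E'
from h import *
import pickle
p=state()['ee_pos'];gripper_open();move_l([p[0],p[1],.26],.2)
q=down(-np.pi/2);Q={}
for n,y in (('a',-.13),('b',-.04)):
    move_l([.56,y,.31],.2,q);hold(.15);Q[n]=im=get_image('wrist');C=cloud(im)
    m=(np.linalg.norm(C[...,:2]-[.5647,-.0806],axis=-1)<.075)&(C[...,2]>.092)&(C[...,2]<.112);D=C[m]
    (x,y_),r=cv2.minEnclosingCircle(D[:,:2].astype(np.float32));A=np.c_[D[:,:2]-[x,y_],np.ones(len(D))]
    print('disc',x,y_,r,'plane',np.linalg.lstsq(A,D[:,2],rcond=None)[0].round(4))
    m=(C[...,2]>.122)&(C[...,2]<.140)&(np.linalg.norm(C[...,:2]-[.5647,-.0806],axis=-1)<.03);print('knob',cv2.minEnclosingCircle(C[m][:,:2].astype(np.float32)),np.median(C[m][:,2]))
    # bar: points in top-face band near pivot/handle
    m=(C[...,2]>.140)&(C[...,2]<.150)&(C[...,0]>.56)&(C[...,1]>-.09);B=C[m][:,:2].astype(np.float32)
    print('bar rect',cv2.minAreaRect(B),len(B))
pickle.dump(Q,open('i2.pkl','wb'));cv2.imwrite('pics/a2.png',Q['a']['frame']);print(state()['time'])
H=np.array([.688,-.029]);print(np.array([inverse_kinematics([*H,.159],down(y)) if inverse_kinematics([*H,.159],down(y)) is not None else [9]*6 for y in(-1.57,-1.8,-.4,1.2)]).round(2))
E
```

```text
disc 0.5639795064926147 -0.08195722103118896 0.06968894600868225 plane [-0.0005  0.0008  0.1017]
knob ((0.564997673034668, -0.08034823089838028), 0.016963228583335876) 0.1319707016086718
bar rect ((0.6628403663635254, -0.019437532871961594), (0.03088454343378544, 0.19803592562675476), 67.27233123779297) 3502
disc 0.5647514462471008 -0.0802479237318039 0.06789088994264603 plane [-0.0009 -0.0002  0.1017]
knob ((0.5648738741874695, -0.08005063980817795), 0.01692579686641693) 0.13195580445550628
bar rect ((0.6637993454933167, -0.019359096884727478), (0.031296256929636, 0.19885821640491486), 67.27977752685547) 3304
18.2917
[[-0.09  0.33  1.08 -0.    1.73  1.48]
 [-0.09  0.33  1.08 -0.    1.73  1.71]
 [-0.09  0.33  1.08 -0.    1.73  0.31]
 [-0.09  0.33  1.08 -0.    1.73 -1.29]]
```

View pics/a2.png

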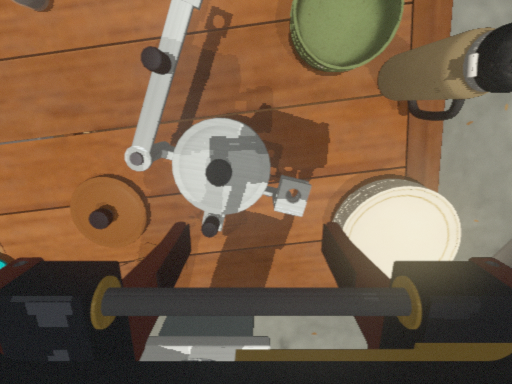

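The lid is seated flat: the disc is at z 0.1017 (+1.3 mm depth bias) and level, and the knob is within 0.5 mm of the pot centre. The bar is still out at about -0.39 rad world, and home is about -1.797. Now I swing it.

```bash
python3 - <<'E'
from h import *
piv=np.array([.5863,.0125]);f0=None
pt=lambda a,z=.159:[*(piv+.11*np.array([np.cos(a),np.sin(a)])),z]
a=-.39; yaw=lambda a:down(a+np.pi/2)
move_to(pt(a,.25),yaw(a)); move_l(pt(a),.15)
close();s=state();print(s['finger_gap'],s['ft_force'].round(1),s['time'])
for t in np.linspace(a,-1.70,8)[1:]:
    move_l(pt(t),.15,yaw(t));print(round(t,2),state()['ft_force'].round(1))
t=-1.70
while t>-1.84:
    t-=.02;move_l(pt(t),.06,yaw(t));hold(.1);s=state();e=s['ee_pos'][:2]-piv
    ft=s['ft_force'][:2]@[-np.sin(t),np.cos(t)]
    print(round(t,3),'act',round(np.arctan2(e[1],e[0]),4),round(np.hypot(*e),4),s['ft_force'].round(1),round(ft,1))
    if abs(ft)>15:break
print(state()['time'])
E
```

```text
0.02129925957594705 [ 1.  -0.   0.1] 22.3917
-0.58 [-0.1  0.8  0.3]
-0.76 [-0.9  1.5 -0.3]
-0.95 [-2.1  1.9 -0.5]
-1.14 [-1.9  3.6  0.4]
-1.33 [-1.1  4.4 -1. ]
-1.51 [-1.1  5.3 -1.9]
-1.7 [ 0.5  5.  -0.7]
-1.72 act -1.7133 0.1088 [-0.5  5.9 -0.8] -1.3
-1.74 act -1.7329 0.1088 [ 0.5  5.1 -1.5] -0.4
-1.76 act -1.753 0.1087 [ 1.9  6.2 -0.9] 0.7
-1.78 act -1.773 0.1087 [ 0.9  5.7 -1.4] -0.3
-1.8 act -1.7931 0.1087 [ 0.2  5.6 -0.6] -1.1
-1.82 act -1.7968 0.1087 [ 9.   3.7 -4. ] 7.8
-1.84 act -1.7968 0.1085 [19.8  1.5 -8.2] 18.7
27.175
```

The bar stopped at -1.797, as predicted. I'll release it, look again, and measure the pin and the hole.

```bash
python3 - <<'E'
from h import *
import pickle
piv=np.array([.5863,.0125]);t=-1.797
move_l([*(piv+.11*np.array([np.cos(t),np.sin(t)])),.159],.05,down(t+np.pi/2))
gripper_open();p=state()['ee_pos'];move_l([p[0],p[1],.25],.2)
q=down(-1.797);Q={}
for n,xy in (('a',(.53,-.15)),('b',(.53,-.07))):
    (move_to([*xy,.29],q) if n=='a' else move_l([*xy,.29],.2,q));hold(.15);Q[n]=im=get_image('wrist');C=cloud(im)
    for nm,g,r,zl,zh in (('pin',(.471,-.058,.093),.016,.088,.097),('fork',(.543,-.174,.152),.04,.147,.156)):
        m=(np.linalg.norm(C[...,:2]-g[:2],axis=-1)<r)&(C[...,2]>zl)&(C[...,2]<zh);P=C[m].astype(np.float32)
        print(n,nm,proj(im,np.array(g)).round(1),cv2.minEnclosingCircle(P[:,:2]),cv2.minAreaRect(P[:,:2]),np.median(P[:,2]),len(P))
    m=(np.linalg.norm(C[...,:2]-[.543,-.174],axis=-1)<.014);print('hole area z',np.percentile(C[m][:,2],[1,5,10,50]).round(3))
    m&=(C[...,2]<.147);print('low pts',C[m].mean(0).round(4),m.sum())
pickle.dump(Q,open('i3.pkl','wb'));print(state()['time'])
W=[]
for n in 'ab':
    u,v=proj(Q[n],np.array([.543,-.174,.152])).astype(int);W.append(cv2.resize(Q[n]['frame'][v-50:v+50,max(u-75,0):max(u-75,0)+133],(399,300),interpolation=cv2.INTER_CUBIC))
cv2.imwrite('pics/f.png',np.hstack(W))
E
```

```text
Traceback (most recent call last):
cv2.error: OpenCV(4.12.0) /io/opencv/modules/imgproc/src/shapedescr.cpp:201: error: (-215:Assertion failed) count >= 0 && (depth == CV_32F || depth == CV_32S) in function 'minEnclosingCircle'
```

```bash
python3 - <<'E'
from h import *
import pickle
q=down(-1.797);Q={}
for n,xy in (('a',(.49,-.15)),('b',(.49,-.07))):
    move_l([*xy,.29],.2,q);hold(.15);Q[n]=im=get_image('wrist')
pickle.dump(Q,open('i3.pkl','wb'));print(state()['time'])
for n in 'ab':
    im=Q[n];C=cloud(im)
    for nm,g,r,zl,zh in (('pin',(.471,-.058,.093),.022,.086,.097),('fork',(.543,-.174,.152),.04,.147,.156)):
        m=(np.linalg.norm(C[...,:2]-g[:2],axis=-1)<r)&(C[...,2]>zl)&(C[...,2]<zh);P=C[m].astype(np.float32)
        print(n,nm,proj(im,np.array(g)).round(1),len(P))
        if len(P):print(cv2.minEnclosingCircle(P[:,:2]),cv2.minAreaRect(P[:,:2]),np.median(P[:,2]))
    m=(np.linalg.norm(C[...,:2]-[.543,-.174],axis=-1)<.014);print('hole area z',np.percentile(C[m][:,2],[1,5,10,50]).round(3))
    m&=(C[...,2]<.147);print('low pts',C[m].mean(0).round(4),m.sum())
W=[cv2.resize(Q['a']['frame'],(400,300))]
u,v=proj(Q['a'],np.array([.543,-.174,.152])).astype(int);print(u,v);W.append(cv2.resize(Q['a']['frame'][v-30:v+30,u-40:u+40],(400,300),interpolation=cv2.INTER_CUBIC))
cv2.imwrite('pics/f.png',np.hstack(W))
E
```

```text
31.95
a pin [194.1 202.3] 264Traceback (most recent call last):
  File "<stdin>", line 12, in <module>
cv2.error: OpenCV(4.12.0) /io/opencv/modules/imgproc/src/shapedescr.cpp:201: error: (-215:Assertion failed) count >= 0 && (depth == CV_32F || depth == CV_32S) in function 'minEnclosingCircle'
```

```bash
python3 - <<'E'
from h import *
import pickle
Q=pickle.load(open('i3.pkl','rb'))
for n in 'ab':
    im=Q[n];C=cloud(im)
    for nm,g,r,zl,zh in (('pin',(.471,-.058,.093),.022,.086,.097),('fork',(.543,-.174,.152),.04,.147,.156)):
        m=(np.linalg.norm(C[...,:2]-g[:2],axis=-1)<r)&(C[...,2]>zl)&(C[...,2]<zh);P=np.ascontiguousarray(C[m][:,:2],dtype=np.float32)
        print(n,nm,proj(im,np.array(g)).round(1),len(P))
        if len(P):print(cv2.minEnclosingCircle(P),cv2.minAreaRect(P),np.median(C[m][:,2]),np.ptp(C[m][:,2]))
    m=(np.linalg.norm(C[...,:2]-[.543,-.174],axis=-1)<.014);print('hole area z',np.percentile(C[m][:,2],[1,5,10,50]).round(3))
    m&=(C[...,2]<.147);print('low pts',C[m].mean(0).round(4),m.sum())
W=[cv2.resize(Q['a']['frame'],(400,300))]
u,v=proj(Q['a'],np.array([.543,-.174,.152])).astype(int);print(u,v);W.append(cv2.resize(Q['a']['frame'][v-30:v+30,u-40:u+40],(400,300),interpolation=cv2.INTER_CUBIC))
cv2.imwrite('pics/f.png',np.hstack(W))
E
```

```text
a pin [194.1 202.3] 264
((0.4694006145000458, -0.05802144110202789), 0.012741374783217907) ((0.46955278515815735, -0.05812520533800125), (0.02451440878212452, 0.02428683266043663), 69.5022201538086) 0.09170899600849099 0.008065786598066838
a fork [266.5 134.5] 1120
((0.5389049053192139, -0.1729738712310791), 0.026763228699564934) ((0.5381959080696106, -0.17297989130020142), (0.0357438363134861, 0.04172208160161972), 76.9283447265625) 0.15090765265629497 0.006005447282627363
hole area z [-0.004 -0.003 -0.002  0.15 ]
low pts [ 0.5359 -0.1747  0.0585] 148
b pin [249.4 189.7] 264
((0.46894392371177673, -0.05741247162222862), 0.01297641173005104) ((0.46910709142684937, -0.05754866823554039), (0.023453515022993088, 0.024921132251620293), 76.95105743408203) 0.0915840383180042 0.007571366676639699
b fork [339.7 116.7] 1241
((0.5388580560684204, -0.1723150610923767), 0.027346907183527946) ((0.5387126207351685, -0.1727721393108368), (0.03649837151169777, 0.04215076565742493), 76.8634262084961) 0.1508144886664566 0.005838926473219097
hole area z [0.131 0.135 0.141 0.15 ]
low pts [ 0.5396 -0.1789  0.14  ] 103
266 134
```

View pics/f.png

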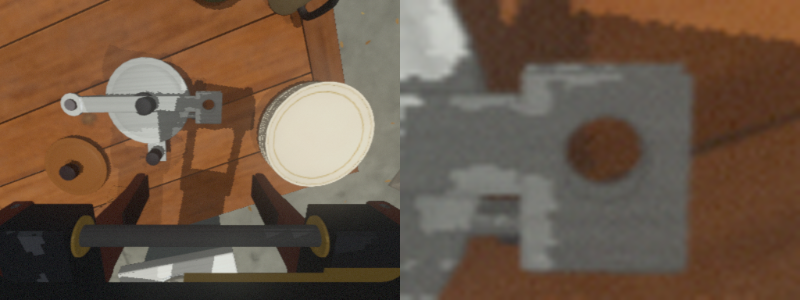

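The crop shows the fork with the bar end inside and the hole at crop (604,150), i.e. full-frame pixel (266.8,134.0), which is clear through to the table. The pin is at (0.469,-0.058), 98 mm from the pot centre as specified. I'll refine the hole and pick the pin with the camera side turned away from the pot.

```bash
python3 - <<'E'
from h import *
import pickle
Q=pickle.load(open('i3.pkl','rb'))
for n in 'ab':
    im=Q[n];C=cloud(im);m=((np.linalg.norm(C[...,:2]-[.5425,-.174],axis=-1)<.04)&(C[...,2]>.1475)&(C[...,2]<.156)).astype(np.uint8)
    cs,h=cv2.findContours(m,cv2.RETR_CCOMP,cv2.CHAIN_APPROX_NONE)
    for c,hh in zip(cs,h[0]):
        if hh[3]>=0 and len(c)>10:
            P=np.array([onplane(im,*p,.152) for p in c[:,0]])[:,:2];print(n,'hole',circ(P),len(c))
p=np.array([.4692,-.0577]);q=down(1.345)
move_to([*p,.20],q);move_l([*p,.07],.15);close();s=state();print(s['finger_gap'],s['ft_force'].round(1),s['ee_pos'])
move_l([*p,.16],.1);s=state();print(s['finger_gap'],s['ft_force'].round(1),s['time'])
E
```

```text
a hole (array([ 0.54193292, -0.17366161]), np.float64(0.0092011738201264)) 48
b hole (array([ 0.54191855, -0.17264338]), np.float64(0.009084116776082774)) 50
0.025206044331016246 [ 0.2  0.6 -0.7] [ 0.46918305 -0.05768445  0.06997616]
0.02545627548547437 [-0.3 -0.3 -0.8] 37.6333
```

```bash
python3 - <<'E'
from h import *
h=np.array([.5423,-.1736]);q=down(1.345);p=state()['ee_pos']
move_l([p[0],p[1],.24],.2);move_l([*h,.24],.2,q);hold(.2)
im=get_image('wrist');cv2.imwrite('pics/w4.png',im['frame']);f0=state()['ft_force']
move_l([*h,.214],.1);z=.214
while z>.166:
    z-=.004;move_l([*h,z],.04);s=state();f=s['ft_force']-f0;print(round(z,3),s['ee_pos'].round(4),f.round(1))
    if f[2]>8 or np.hypot(*f[:2])>10:break
print(s['time'],s['finger_gap'])
E
```

```text
0.21 [ 0.5424 -0.1737  0.2102] [ 0.1  0.2 -0.1]
0.206 [ 0.5422 -0.1736  0.2057] [-0.3 -0.9  0.1]
0.202 [ 0.5423 -0.1736  0.2016] [-0.4 -0.2  0.3]
0.198 [ 0.5422 -0.1736  0.1975] [-0.6 -1.3  0.4]
0.194 [ 0.5422 -0.1735  0.1935] [-0.6 -0.3  0.2]
0.19 [ 0.5422 -0.1736  0.1896] [-0.4 -0.8  0.3]
0.186 [ 0.5422 -0.1736  0.1856] [-0.6 -0.1  0. ]
0.182 [ 0.5422 -0.1736  0.1816] [-0.8 -0.7  1.1]
0.178 [ 0.5422 -0.1736  0.1776] [-0.3  0.6  0.3]
0.174 [ 0.5422 -0.1735  0.1735] [ 0.2 -0.4  0.6]
0.17 [ 0.5423 -0.1736  0.17  ] [-0.6 -1.2  1.6]
0.166 [ 0.5424 -0.1736  0.1699] [-6.8  2.6 16.1]
42.675 0.025359732567685048
```

The collar landed at TCP z 0.170, exactly as expected. I'll release, back off and check.

```bash
python3 - <<'E'
from h import *
h=np.array([.5423,-.1736])
move_l([*h,.170],.05);gripper_open();move_l([*h,.27],.15);move_to([.44,-.10,.31],down(-1.797));hold(.3)
im=get_image('wrist');C=cloud(im)
for nm,c,r,zl,zh in (('pin top',h,.022,.187,.197),('collar',h,.02,.153,.160),('knob',(.5647,-.0806),.02,.125,.14),('handle',(.5616,-.0947),.02,.176,.19)):
    m=(np.linalg.norm(C[...,:2]-c,axis=-1)<r)&(C[...,2]>zl)&(C[...,2]<zh);P=np.ascontiguousarray(C[m][:,:2],dtype=np.float32)
    print(nm,len(P),cv2.minEnclosingCircle(P) if len(P) else 0,np.median(C[m][:,2]) if len(P) else 0)
m=(np.linalg.norm(C[...,:2]-[.5647,-.0806],axis=-1)<.066)&(C[...,2]>.092)&(C[...,2]<.112);D=C[m];print('disc plane',np.linalg.lstsq(np.c_[D[:,:2]-[.5647,-.0806],np.ones(len(D))],D[:,2],rcond=None)[0].round(4))
cv2.imwrite('pics/end.png',im['frame']);print(state()['time'],state()['ft_force'].round(1))
E
```

```text
pin top 629 ((0.5419402718544006, -0.17345137894153595), 0.012896143831312656) 0.19172797727545854
collar 81 ((0.5442888140678406, -0.1723780632019043), 0.016579359769821167) 0.15557029714650158
knob 120 ((0.564570426940918, -0.08050712198019028), 0.01683715172111988) 0.13174280523353288
handle 421 ((0.5616692900657654, -0.0943271815776825), 0.011005951091647148) 0.18159289239495177
disc plane [-0.0002  0.0008  0.1018]
47.8583 [0.1 0.8 0.7]
```

View pics/end.png

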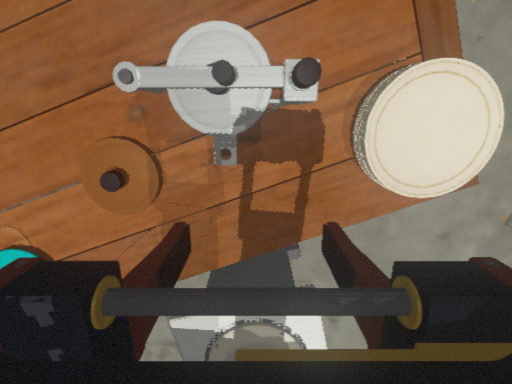

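The picture shows the lid on the pot (218,80), the bar across it into the fork, the pin in the fork at (306,73), and the stowage tab empty at (226,155). The pin top is at z 0.193 after the depth bias (text 0.193), so the collar is on the fork.

```bash
python3 -c "
from bench import *
print(job_done())"
```

```text
the job is handed in; nothing more can be done
None
```

The job is handed in at about 48 s of the 64 s allowed: the lid sits level on the pot, the bar is fully home in the fork, and the pin is through both with its collar on the fork; plates, flask and bowls were left alone.

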